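# Put the three-tier praline stand together

## Task

Build the three-tier praline stand on its fixed base plate, from the bottom up and one piece at a time: the taller column, the larger loose plate, the shorter column, the smaller plate, and the knob on top, each seated fully down on the centring cone of the piece below so that the stand is straight and steady. Leave the date stamp, the gift box and the cream chocolate bar beside the work where they are.

Things in the scene. Friction and masses are not known exactly. Their poses are not given: they have to be found in the camera images.
- stand_base: Bottom tier, fixed to the worktop: the largest white porcelain plate, 128 mm wide, 7 thick (rim 9.5), with a round hub in its middle, 38 mm wide, flat hub top 32 mm above the origin; steel cone on top: 17 mm wide at its foot, 6 at its tip, 16 high. Origin: centre of the underside, z up.
- large_plate: Middle tier, loose, flat on the worktop: white porcelain plate, 104 mm wide, 7 thick (rim 9.5), 220 g; grip its round hub, 34 mm wide, flat hub top 32 mm above the origin; steel cone on top: 17 mm wide at its foot, 6 at its tip, 16 high; socket in the underside: 20 mm wide, 18 deep, slips over any cone. Origin: centre of the underside, z up.
- small_plate: Top tier, loose: white porcelain plate, 84 mm wide, 7 thick (rim 9.5), 140 g; grip its round hub, 30 mm wide, flat hub top 32 mm above the origin; steel cone on top: 17 mm wide at its foot, 6 at its tip, 16 high; socket in the underside: 20 mm wide, 18 deep, slips over any cone. Lies in the gap between scale and cutter (gap 120 mm along y, both to 70 high). Origin: centre of the underside, z up.
- tall_column: The taller of two round columns of light wood, upright, 34 mm wide, 75 mm high to its flat top, 100 g; steel cone on top: 17 mm wide at its foot, 6 at its tip, 16 high; socket in the underside: 20 mm wide, 18 deep, slips over any cone. In the gap (y 0.15 to 0.27) between scale and cutter or close behind (beyond, +x) either. Origin: centre of the underside, z up.
- short_column: The shorter of two round columns of light wood, upright, 30 mm wide, 48 mm high to its flat top, 60 g; steel cone on top: 17 mm wide at its foot, 6 at its tip, 16 high; socket in the underside: 20 mm wide, 18 deep, slips over any cone. In the gap between scale and cutter or close behind (beyond, +x) either. Origin: centre of the underside, z up.
- knob: End knob of light wood, upright, no cone: foot 32 mm wide, 18 high; round grip 26 mm wide from 22 to 40 mm; domed top at 48 mm; 40 g; socket in the underside: 20 mm wide, 18 deep, slips over any cone. In the gap between scale and cutter or close behind (beyond, +x) either. Origin: centre of the underside, z up.
- rubber_stamp: Bystander, loose: date stamp, wooden foot 26 x 40 mm, red turned handle, 59 mm high. Origin: centre of the underside.
- gift_box_4: Bystander, loose: dark brown gift box with ribbon and bow, 91 x 61 x 48 mm, near the front edge on the right. Origin: centre of the underside.
- choc_bar_2: Bystander, loose: chocolate bar in cream paper, 36 x 95 x 9 mm, lying near the front edge between the scale and the cutter. Origin: centre of the underside.
Things that resemble listed ones, but are neither listed nor needed, are in the scene too. What is shaped like the short_column but blue or pink is not meant.

How it is judged:
On the way, in this order (a step that is already met when the one before it is completed fails the run):
1. the tall column is seated on the stand base (horizontal distance between tall_column and stand_base below 0.005 m and z of tall_column in the frame of stand_base between 0.028 and 0.036 m and angle between tall_column's own z axis and vertical below 0.06 rad), for 0.2 s.
2. the large plate is seated on the tall column (horizontal distance between large_plate and tall_column below 0.005 m and z of large_plate in the frame of tall_column between 0.071 and 0.079 m and angle between large_plate's own z axis and vertical below 0.06 rad), for 0.2 s.
3. the short column is seated on the large plate (horizontal distance between short_column and large_plate below 0.005 m and z of short_column in the frame of large_plate between 0.028 and 0.036 m and angle between short_column's own z axis and vertical below 0.06 rad), for 0.2 s.
4. the small plate is seated on the short column (horizontal distance between small_plate and short_column below 0.005 m and z of small_plate in the frame of short_column between 0.044 and 0.052 m and angle between small_plate's own z axis and vertical below 0.06 rad), for 0.2 s.
At the end, for the whole second after the job is handed in: On the base stand, from below: taller column, larger plate, shorter column, smaller plate, knob; each within 5 mm sideways of the axis of the piece below, its underside within 4 mm of that piece's flat top, tilted less than 0.06 rad, all released and at rest (all of step 1 and all of step 2 and all of step 3 and all of step 4 and horizontal distance between knob and small_plate below 0.005 m and z of knob in the frame of small_plate between 0.028 and 0.036 m and angle between knob's own z axis and vertical below 0.06 rad and linear speed of each of tall_column, large_plate, short_column, small_plate, knob below 0.02 m/s); the robot touches nothing.
It fails at once if the date stamp is moved by more than 25 mm (distance of rubber_stamp from where it was at the start of the episode above 0.025 m).
It fails at once if the gift box is moved by more than 25 mm (distance of gift_box_4 from where it was at the start of the episode above 0.025 m).
It fails at once if the cream chocolate bar is moved by more than 25 mm (distance of choc_bar_2 from where it was at the start of the episode above 0.025 m).
It also fails if it takes over 139 s, if anything falls off the work surface, if the arm or the gripper's body presses on something with over 40 N, if the wrist force passes 120 N, or if a joint passes its speed limit or range.

## Robot

A 7-joint arm with a two-finger parallel gripper is mounted at the origin on a cart in front of the work surface, level with it; the furniture and walls round the work are solid. World frame = base frame: x ahead of the robot, y to its left, z up, the work surface at z = 0. Lengths are in m, angles in rad, forces in N, time in s.
With the tool pointing down it reaches from about 0.4 to 0.875 m from the base axis. Payload 19.3 kg.
Tool frame: the origin (TCP) lies on the mounting face of the last link; the fingertips stand 173 mm ahead of it and the grasp point (between the pads) lies 155 mm ahead of it; z points along the fingers, y is the line along which they close (so a half turn about z gives the same grasp; the last joint's range is limited). The gripper opens to 85 mm and grips with 20 to 120 N. Pads are 22 mm wide; open, the fingers measure 114 mm over their backs; the gripper's body (76 mm by 85 mm) begins 54 mm behind the grasp point. The pads swing forward as they close: fully open they stand 13 mm farther back than shut.
Start: joints at [-1.289, 0.521, -0.036, 1.599, 0.021, 1.021, -0.113], TCP at [0.215, 0.587, 0.405] pointing down, gripper open.
Joint ranges: [-2.91, 2.91], [-0.3, 2.13], [-1.5, 1.42], [0.17, 2.43], [-1.26, 4.41], [0.16, 1.93], [-2.52, 2.52]. Speed limits (rad/s): [1.89, 1.89, 2.39, 2.39, 3.01, 3.01, 3.01].

## Interface

Orientations are given as [roll, pitch, yaw] about the fixed x, y, z axes, in that order (R = Rz(yaw) Ry(pitch) Rx(roll)).
In Python, from workcell import bot, vision gives the robot as it stands.
- The arm moves only by the shell command python3 -m creep 'ROWS' [FORCE]. ROWS is JSON, a list that holds one entry, the list of rows, each a list of 7 numbers: the opening, from -1 (shut) to 1 (fully open), then the shift along the tool's x, y, z in cm, then the turn, a rotation vector about the tool's x, y, z in rad. In form: [[[grip, tx, ty, tz, rx, ry, rz], ...]]. A call has 1 to 12 rows; each row shifts and turns the commanded pose from where the row before left it, along the tool's axes as they then stand; what a row does not reach is not made up. A row lasts 1/8 s, in which the tool goes at most 62.5 mm and 10.7 degrees, less where a joint would pass 70% of its speed; a pose out of reach is approached as far as the arm can. A call with a gripper value outside its range is refused whole. The fingers move at their own pace and stop on an object; FORCE is the grip in N (left out, the last holds). Time passes only in rows, so rows that do not move let the fingers close. It gives the time, the measured TCP pose, the force, the opening and the grip force at its end, in the units of the state.
- bot.observe(): the state, without advancing time (a new reading comes with each control period).
- vision.grab_frame(name): name is "side" or "top"; returns a dict with "image" (420x560x3 uint8, blue, green, red), "depth" (420x560 float32, m along the optical axis (not along the pixel's ray), 0 where there is no reading), "fovy" (degrees; the focal length in pixels is half the picture's height over the tangent of half this angle, whatever the lens; pixels are square), "cx", "cy" (the principal point, pixels), "cam_to_world" (4x4, takes a point from camera to world coordinates). Camera axes: x right, y down, z forward; pixel columns grow to the right and rows downward; lengths in m; the calibration is good to about 2 mm. A picture is of the moment at which its call begins.
- bot.job_done(): hands the job in; it is judged then, once.
The state is a dict: "clock": time; "qpos": joint angles; "qd": joint speeds; "joint_efforts": joint torques, N m; "position": TCP position; "tool_rot": TCP orientation; "force": force on the tool from outside, world axes, zero at the start; "moment": the same for the moment, N m; "grip_width": finger opening in m; "finger_force": force on a finger pad.
Only numpy, scipy, OpenCV 4.12 (cv2) and the standard library are available. Lean on these libraries where they do the work, as an engineer would, in place of code of your own. Each camera call takes 0.05 s, during which the arm holds its last target. There are 200 camera calls.

## Working session

There is one attempt and no reset: what is moved stays moved. The work goes in short steps, Python scripts to look and compute and a shell command to move; the robot and the scene stay as the last step left them, time stands still between calls to the robot, and variables do not carry over. Pictures are saved under pics/ and viewed, at most 14 in all, crops included, and the job is handed in when it is done.

```bash
mkdir -p pics; ls; cat > h.py <<'E'
import numpy as np, cv2, pickle
from workcell import bot, vision
def snap(name,fn):
    f=vision.grab_frame(name); cv2.imwrite(f'pics/{fn}.png',f['image']); pickle.dump(f,open(f'pics/{fn}.pkl','wb')); return f
def pts(f):
    d=f['depth']; h,w=d.shape; F=h/2/np.tan(np.radians(f['fovy'])/2)
    u,v=np.meshgrid(np.arange(w),np.arange(h))
    p=np.stack([(u-f['cx'])/F*d,(v-f['cy'])/F*d,d,np.ones_like(d)],-1)
    return (p@np.array(f['cam_to_world']).T)[...,:3]
def load(fn): return pickle.load(open(f'pics/{fn}.pkl','rb'))
E
python3 - <<'E'
from h import *
for n in('top','side'):
    f=snap(n,n+'0'); print(n,f['fovy'],f['cx'],f['cy'],np.round(f['cam_to_world'],3).tolist())
    cv2.imwrite(f'pics/{n}0b.png',cv2.resize(f['image'],(800,600),interpolation=cv2.INTER_CUBIC))
s=bot.observe(); print({k:np.round(v,3).tolist() for k,v in s.items()})
E
```

```text
pics
top 43.46859778036864 276.19223011383156 210.3660029379427 [[0.011, -0.981, 0.192, 0.101], [-1.0, -0.01, 0.003, -0.012], [-0.001, -0.192, -0.981, 1.81], [0.0, 0.0, 0.0, 1.0]]
side 45.38680760034427 271.7194742508411 200.2875836064905 [[-0.978, -0.104, 0.182, 0.195], [-0.209, 0.401, -0.892, 1.168], [0.019, -0.91, -0.414, 0.585], [0.0, 0.0, 0.0, 1.0]]
{'clock': 0.1, 'qpos': [-1.289, 0.522, -0.036, 1.6, 0.021, 1.021, -0.113], 'qd': [0.0, -0.002, 0.001, -0.0, -0.001, -0.001, 0.002], 'joint_efforts': [0.004, -92.849, 1.984, -37.053, 0.018, 0.005, -0.0], 'position': [0.215, 0.587, 0.404], 'tool_rot': [-3.141, 0.0, 2.79], 'force': [0.508, 0.112, -0.037], 'moment': [0.003, -0.045, 0.006], 'finger_force': 0.0, 'grip_width': 0.085}
```

View pics/top0b.png

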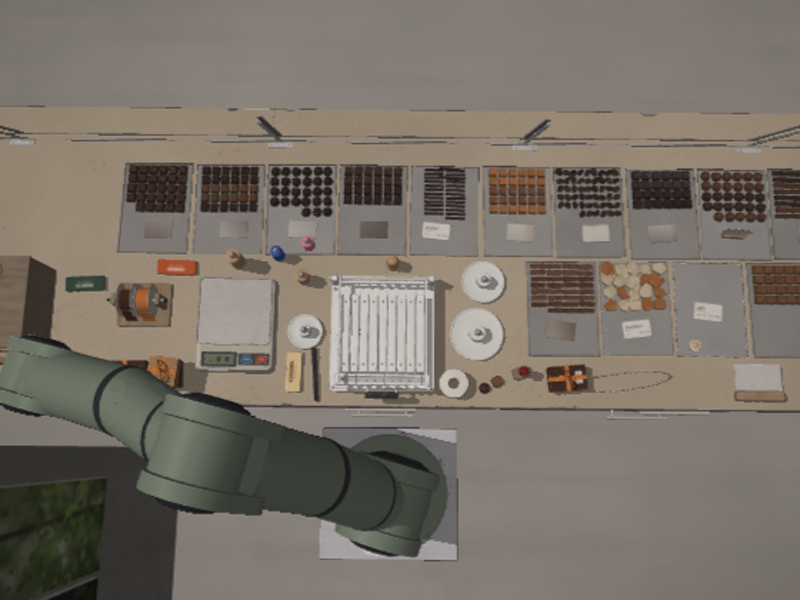

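View pics/side0b.png

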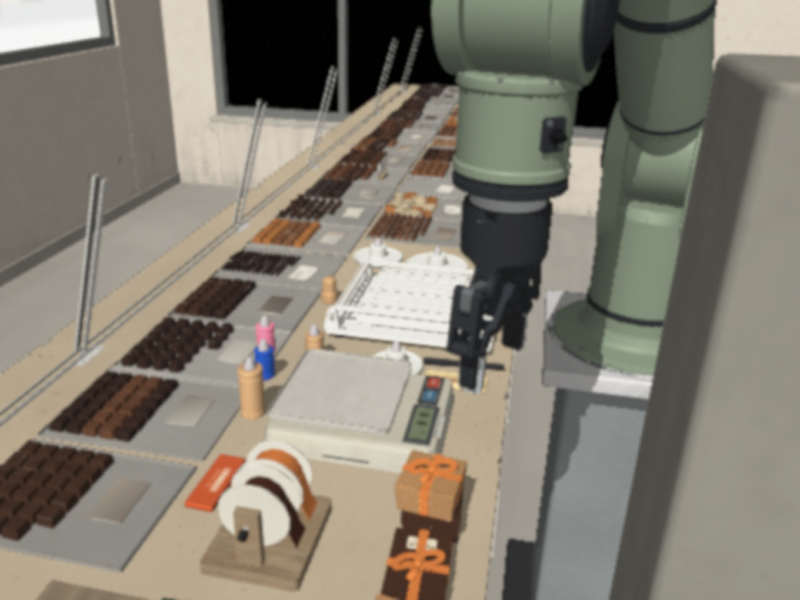

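Top view (800 px scale): tall column about (235,257), short column (303,277), knob (393,262), small plate (306,331), a plate at (483,281) and the biggest, stand_base, at (478,333). Next I measure these with the depth data.

```bash
python3 - <<'E'
from h import *
f=load('top0'); P=pts(f)
c=f['image'][155:285,140:380]; cv2.imwrite('pics/crop1.png',cv2.resize(c,(800,433),interpolation=cv2.INTER_CUBIC))
for n,u,v in[('tall',235,257),('short',303,277),('knob',393,262),('small',306,331),('A',483,281),('B',478,333),('blue',277,253),('pink',307,242),('stamp',523,372)]:
    u=int(u*.7);v=int(v*.7); w=P[v-22:v+23,u-22:u+23].reshape(-1,3); w0=P[v-6:v+7,u-6:u+7].reshape(-1,3)
    z=w0[:,2].max(); a=w0[w0[:,2]>z-.012]; print(n,'top',np.round(z,3),np.round(np.median(a,0),4),len(a))
    for lo,hi in((.004,.014),(.02,.034),(.04,.05),(.07,.08)):
        q=w[(w[:,2]>lo)&(w[:,2]<hi)]
        if len(q)>3: print('   ',lo,len(q),np.round([*q[:,:2].min(0),*q[:,:2].max(0)],3),np.round((q.min(0)+q.max(0))[:2]/2,4))
E
```

```text
tall top 0.094 [0.5456 0.3778 0.0858] 11
    0.004 419 [0.507 0.311 0.643 0.472] [0.5752 0.3915]
    0.02 11 [0.529 0.363 0.552 0.389] [0.5404 0.3761]
    0.04 61 [0.472 0.301 0.551 0.45 ] [0.5116 0.3756]
    0.07 52 [0.53  0.362 0.562 0.396] [0.5462 0.3788]
short top 0.064 [0.505  0.2155 0.0558] 16
    0.004 240 [0.432 0.139 0.594 0.298] [0.5129 0.2186]
    0.02 76 [0.429 0.138 0.586 0.292] [0.5074 0.2151]
    0.04 102 [0.427 0.138 0.582 0.292] [0.5042 0.215 ]
knob top 0.054 [ 0.5439 -0.0021  0.0462] 33
    0.004 317 [ 0.47  -0.08   0.632  0.077] [ 0.5509 -0.0015]
    0.02 108 [ 0.467 -0.079  0.559  0.074] [ 0.5129 -0.0028]
    0.04 107 [ 0.487 -0.078  0.556  0.072] [ 0.5216 -0.0029]
small top 1.81 [ 0.101  -0.0122  1.8101] 1
    0.004 591 [0.3   0.13  0.456 0.279] [0.3779 0.2044]
    0.02 170 [0.299 0.129 0.453 0.282] [0.3762 0.2052]
    0.04 19 [0.362 0.202 0.448 0.281] [0.4048 0.2415]
A top 1.81 [ 0.101  -0.0122  1.8101] 2
    0.004 553 [ 0.427 -0.302  0.587 -0.146] [ 0.5068 -0.2242]
    0.02 56 [ 0.487 -0.239  0.52  -0.207] [ 0.5036 -0.2226]
    0.04 9 [ 0.497 -0.226  0.506 -0.2
[... 177 characters left out ...]
2058]
    0.04 14 [ 0.356 -0.218  0.376 -0.201] [ 0.3662 -0.2093]
blue top 0.068 [0.5622 0.2799 0.0596] 8
    0.004 374 [0.49  0.21  0.652 0.369] [0.5709 0.2893]
    0.02 28 [0.487 0.205 0.578 0.292] [0.5323 0.2484]
    0.04 103 [0.481 0.204 0.605 0.354] [0.543  0.2788]
pink top 1.81 [ 0.101  -0.0122  1.8101] 1
    0.004 420 [0.519 0.136 0.682 0.295] [0.6005 0.2154]
    0.02 27 [0.55  0.155 0.677 0.287] [0.6135 0.221 ]
    0.04 66 [0.512 0.192 0.605 0.286] [0.5583 0.239 ]
stamp top 1.81 [ 0.101  -0.0122  1.8101] 1
    0.004 318 [ 0.208 -0.394  0.36  -0.241] [ 0.2837 -0.3176]
    0.02 80 [ 0.234 -0.389  0.292 -0.246] [ 0.2633 -0.3173]
    0.04 8 [ 0.272 -0.321  0.289 -0.303] [ 0.2806 -0.3118]
```

View pics/crop1.png

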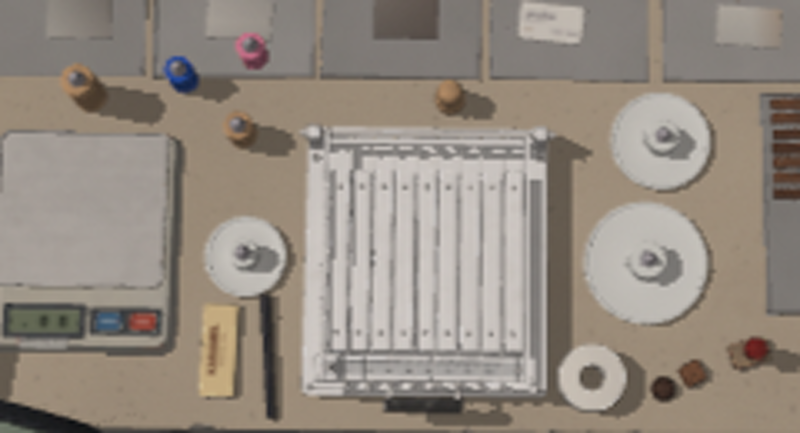

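```bash
cat >> h.py <<'E'
def plane(f,u,v,z):
    F=f['image'].shape[0]/2/np.tan(np.radians(f['fovy'])/2); T=np.array(f['cam_to_world'])
    d=np.stack([(u-f['cx'])/F,(v-f['cy'])/F,np.ones_like(u,float)],-1)@T[:3,:3].T
    return (T[:3,3]+d*((z-T[2,3])/d[...,2])[...,None])[...,:2]
def rim(f,c,r,z=.0095):
    h,w=f['image'].shape[:2]; u,v=np.meshgrid(np.arange(w,dtype=float),np.arange(h,dtype=float))
    X=plane(f,u,v,z); hsv=cv2.cvtColor(f['image'],cv2.COLOR_BGR2HSV)
    m=((hsv[...,1]<40)&(np.hypot(*(X-c).transpose(2,0,1))<r+.012)).astype(np.uint8)
    k=max(cv2.findContours(m,cv2.RETR_EXTERNAL,cv2.CHAIN_APPROX_NONE)[0],key=cv2.contourArea)
    e=cv2.fitEllipse(cv2.convexHull(k)); q=plane(f,np.array([e[0][0]]),np.array([e[0][1]]),z)[0]; return q,e[1]
def tops(f,c,z0,z1,r=.025):
    P=pts(f); p=P[(np.hypot(P[...,0]-c[0],P[...,1]-c[1])<r)&(P[...,2]>z0)&(P[...,2]<z1)]
    return len(p),p.min(0),p.max(0),(p.min(0)+p.max(0))/2,p.mean(0)
E
python3 - <<'E'
from h import *
f=load('top0')
for n,c,r in(('small',(.375,.205),.042),('A',(.504,-.222),.052),('B',(.372,-.206),.064)): print(n,rim(f,np.array(c),r), [np.round(x,4) for x in tops(f,c,.028,.036)[3:]])
for n,c,a,b in(('tall',(.545,.378),.068,.08),('short',(.505,.2155),.042,.053),('knob',(.544,-.002),.025,.06),('blue',(.562,.28),.042,.054),('stamp',(.28,-.312),.02,.06)):
    print(n,[np.round(x,4) for x in tops(f,c,a,b)])
P=pts(f)
for n,a,b in (('scale',P[200:250,140:190],.03),('cutter',P[195:270,235:300],.03)):
    q=a[a[...,2]>b]; print(n,np.round(np.percentile(q,1,0),3),np.round(np.percentile(q,99,0),3))
E
```

```text
small (array([0.37178418, 0.20721955]), (24.23157501220703, 27.606115341186523)) [array([0.3743, 0.2076, 0.032 ]), array([0.3752, 0.2077, 0.0319])]
A (array([ 0.50223361, -0.22210344]), (29.041223526000977, 30.256650924682617)) [array([ 0.5027, -0.2222,  0.0318]), array([ 0.5014, -0.2239,  0.0311])]
B (array([ 0.37279918, -0.20500838]), (36.69109344482422, 37.811614990234375)) [array([ 0.373 , -0.2054,  0.0323]), array([ 0.3729, -0.2046,  0.0321])]
tall [np.int64(62), array([0.5278, 0.3619, 0.068 ]), array([0.5633, 0.3964, 0.0799]), array([0.5455, 0.3792, 0.0739]), array([0.5446, 0.3783, 0.0741])]
short [np.int64(34), array([0.4919, 0.2037, 0.0422]), array([0.5175, 0.2314, 0.0519]), array([0.5047, 0.2176, 0.0471]), array([0.5048, 0.2169, 0.0477])]
knob [np.int64(51), array([ 0.5284, -0.0126,  0.0254]), array([0.5588, 0.0118, 0.0539]), array([ 5.436e-01, -4.000e-04,  3.970e-02]), array([ 0.5431, -0.0015,  0.0429])]
blue [np.int64(41), array([0.5519, 0.2675, 0.0425]), array([0.5775, 0.2959, 0.054 ]), array([0.5647, 0.2817, 0.0482]), array([0.5637, 0.2798, 0.0472])]
stamp [np.int64(37), array([ 0.2713, -0.3228,  0.0202]), array([ 0.2919, -0.2906,  0.06  ]), array([ 0.2816, -0.3067,  0.0401]), array([ 0.2811, -0.3109,  0.0518])]
scale [0.309 0.286 0.034] [0.475 0.453 0.065]
cutter [ 0.246 -0.082  0.031] [0.497 0.125 0.063]
```

```bash
python3 -m creep '[[[0.4,0,0,0,0,0,0.175],[0.4,0,0,0,0,0,0.175],[0.4,0,0,0,0,0,0.175],[0.4,0,0,0,0,0,0.175],[0.4,0,0,0,0,0,0.175],[0.4,0,0,0,0,0,0.175],[0.4,0,0,0,0,0,0.169],[0.4,0,0,0,0,0,0]]]'; python3 -m creep '[[[0.4,-2,3,0,0,0,0],[0.4,-2.5,4,0,0,0,0],[0.4,-2.5,4,0,0,0,0],[0.4,-2.5,4,0,0,0,0],[0.4,-2.5,4,0,0,0,0],[0.4,-2.5,4,0,0,0,0],[0.4,-2.5,4,0,0,0,0],[0.4,-2.5,4,0,0,0,0],[0.4,-1.5,2,0,0,0,0],[0.4,0,0,0,0,0,0],[0.4,0,0,0,0,0,0]]]'; python3 -c "
from h import *
s=bot.observe(); print(np.round(s['qpos'],3),s['position'],s['tool_rot'],s['grip_width'])"
```

```text
clock: 1.1
position: [0.2151, 0.5867, 0.4044]
tool_rot: [3.141, 0.001, 1.572]
force: [-0.0, 0.9, -0.1]
grip_width: 0.0599
finger_force: 0.0
clock: 2.48
position: [0.5448, 0.3772, 0.4044]
tool_rot: [-3.141, -0.0, 1.574]
force: [0.0, -0.6, 0.2]
grip_width: 0.0594
finger_force: 0.0
[-0.88   0.602  0.296  1.503 -0.191  1.065 -0.538] [0.54482637 0.37722144 0.4044462 ] [-3.14082712e+00 -1.53081984e-04  1.57370766e+00] 0.05943614559029324
```

```bash
python3 -m creep '[[[0.4,0.1,0,3,0,0,0],[0.4,0,0,4,0,0,0],[0.4,0,0,4,0,0,0],[0.4,0,0,4,0,0,0],[0.4,0,0,2.7,0,0,0],[0.4,0,0,1,0,0,0],[0.4,0,0,0,0,0,0],[-0.4,0,0,0,0,0,0],[-0.4,0,0,0,0,0,0],[-0.4,0,0,0,0,0,0],[-0.4,0,0,0,0,0,0]]]' 30; python3 -c "
from h import *
snap('top','g1'); snap('side','g1s')"
```

```text
clock: 3.85
position: [0.5458, 0.378, 0.2189]
tool_rot: [3.14, -0.001, 1.571]
force: [0.3, -1.4, 7.5]
grip_width: 0.0336
finger_force: 29.3
```

```bash
python3 -m creep '[[[0.4,0,0,0,0,0,0],[0.4,0,0,0,0,0,0],[0.4,0,0,0,0,0,-0.175],[0.4,0,0,0,0,0,-0.175],[0.4,0,0,0,0,0,-0.175],[0.4,0,0,0,0,0,-0.175],[0.4,0,0,0,0,0,-0.175],[0.4,0,0,0,0,0,-0.175],[0.4,0,0,0,0,0,-0.175],[0.4,0,0,0,0,0,-0.175],[0.4,0,0,0,0,0,-0.17],[0.4,0,0,0,0,0,0]]]'; python3 -m creep '[[[-0.4,0,0,0,0,0,0],[-0.4,0,0,0,0,0,0],[-0.4,0,0,0,0,0,0],[-0.4,0,0,0,0,0,0],[-0.4,0,0,-3,0,0,0],[-0.4,0,0,-4,0,0,0],[-0.4,0,0,-5,0,0,0]]]' 30;  python3 -c "
from h import *
f=snap('side','g2'); cv2.imwrite('pics/g2b.png',f['image'])"
```

```text
clock: 5.45
position: [0.5455, 0.3773, 0.2176]
tool_rot: [3.142, -0.0, 3.139]
force: [0.4, -0.4, 0.6]
grip_width: 0.0597
finger_force: 0.0
clock: 6.32
position: [0.5451, 0.3776, 0.3381]
tool_rot: [-3.141, -0.001, 3.141]
force: [1.6, 0.1, -0.4]
grip_width: 0.0331
finger_force: 30.2
```

View pics/g2b.png

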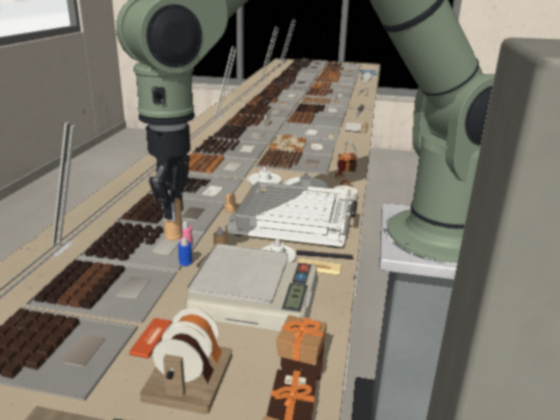

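The side view shows the tall column held upright at about (174,225), clear of blue and pink. Moving over to the base.

```bash
python3 -m creep '[[[-0.4,1.4,-3,0,0,0,0],[-0.4,1.4,-5,0,0,0,0],[-0.4,1.4,-5,0,0,0,0],[-0.4,1.4,-5,0,0,0,0],[-0.4,1.4,-5,0,0,0,0],[-0.4,1.4,-5,0,0,0,0],[-0.4,1.4,-5,0,0,0,0],[-0.4,1.4,-5,0,0,0,0],[-0.4,1.4,-5,0,0,0,0],[-0.4,1.4,-5,0,0,0,0],[-0.4,1.4,-5,0,0,0,0],[-0.4,1.4,-4,0,0,0,0]]]';python3 -m creep '[[[-0.4,0.4,-1.3,0,0,0,0],[-0.4,0,0,0,0,0,0],[-0.4,0,0,0,0,0,0]]]'; python3 -c "
from h import *
s=bot.observe(); print(np.round(s['qpos'],3))
f=snap('side','g3'); cv2.imwrite('pics/g3b.png',cv2.resize(f['image'][100:260,180:400],(800,582)))"
```

```text
clock: 7.88
position: [0.3762, -0.1939, 0.3378]
tool_rot: [-3.141, 0.001, 3.14]
force: [0.4, 0.6, -1.7]
grip_width: 0.033
finger_force: 30.2
clock: 8.25
position: [0.3734, -0.2041, 0.3377]
tool_rot: [3.141, 0.0, -3.141]
force: [-0.0, -0.3, -1.4]
grip_width: 0.0332
finger_force: 30.3
[ 0.466  0.315 -0.127  2.163  0.063  0.668  1.867]
```

View pics/g3b.png

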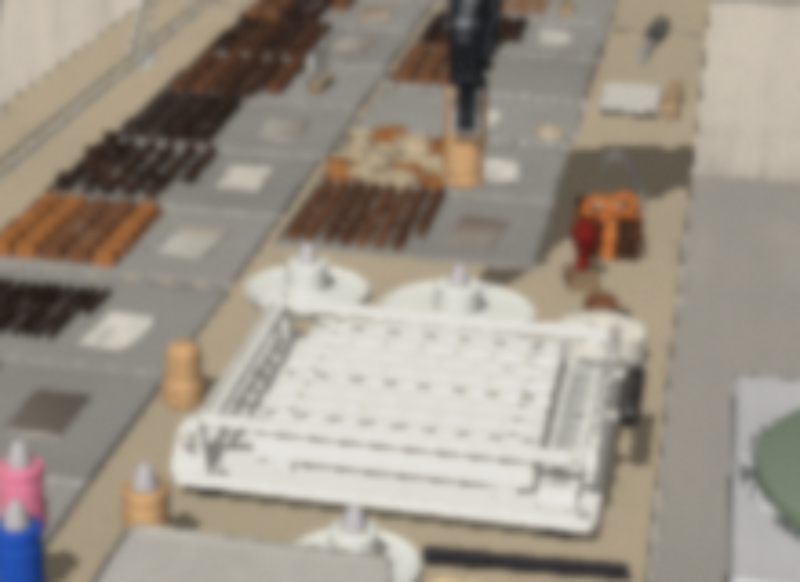

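```bash
python3 -m creep '[[[-0.4,0,-0.15,3,0,0,0],[-0.4,0,0,3,0,0,0],[-0.4,0,0,1,0,0,0],[-0.4,0,0,0.5,0,0,0],[-0.4,0,0,0,0,0,0]]]';python3 -m creep '[[[-0.4,0,0,0.4,0,0,0],[-0.4,0,0,0.4,0,0,0],[-0.4,0,0,0.3,0,0,0],[-0.4,0,0,0,0,0,0]]]'
```

```text
clock: 8.93
position: [0.3732, -0.2065, 0.2631]
tool_rot: [-3.141, 0.0, 3.141]
force: [0.3, 0.1, -1.1]
grip_width: 0.0332
finger_force: 30.3
clock: 9.43
position: [0.3728, -0.2066, 0.2515]
tool_rot: [3.141, -0.0, 3.141]
force: [-0.2, -0.1, -1.1]
grip_width: 0.0328
finger_force: 30.3
```

```bash
python3 -m creep '[[[-0.4,0,0,0.1,0,0,0],[-0.4,0,0,0.1,0,0,0],[-0.4,0,0,0,0,0,0],[0.4,0,0,0,0,0,0],[0.4,0,0,0,0,0,0],[0.4,0,0,0,0,0,0]]]';python3 -m creep '[[[0.4,0,0,-2,0,0,0],[0.4,0,0,-4,0,0,0],[0.4,0,0,-3,0,0,0],[0.4,-4,0,0,0,0,0],[0.4,-5,0,0,0,0,0],[0.4,-3.6,-1.5,0,0,0,0],[0.4,0,0,0,0,0,0]]]';python3 -c "
from h import *
f=snap('side','g4'); cv2.imwrite('pics/g4b.png',cv2.resize(f['image'][100:260,180:400],(800,582)))
f=snap('top','g4t'); print([np.round(x,4) for x in tops(f,(.3728,-.2066),.09,.112)]); print(bot.observe()['qpos'])"
```

```text
clock: 10.18
position: [0.3729, -0.2067, 0.2497]
tool_rot: [-3.142, 0.0, 3.141]
force: [-0.7, 0.4, -0.6]
grip_width: 0.0597
finger_force: 0.0
clock: 11.05
position: [0.5005, -0.2221, 0.3392]
tool_rot: [3.142, 0.001, 3.141]
force: [-0.6, 0.3, 0.1]
grip_width: 0.0597
finger_force: 0.0Traceback (most recent call last):
  File "<string>", line 4, in <module>
    f=snap('top','g4t'); print([np.round(x,4) for x in tops(f,(.3728,-.2066),.09,.112)]); print(bot.observe()['qpos'])
                                                       ~~~~^^^^^^^^^^^^^^^^^^^^^^^^^^^
  File "h.py", line 23, in tops
    return len(p),p.min(0),p.max(0),(p.min(0)+p.max(0))/2,p.mean(0)
                  ~~~~~^^^
    return umr_minimum(a, axis, None, out, keepdims, initial, where)
ValueError: zero-size array to reduction operation minimum which has no identity
```

View pics/g4b.png

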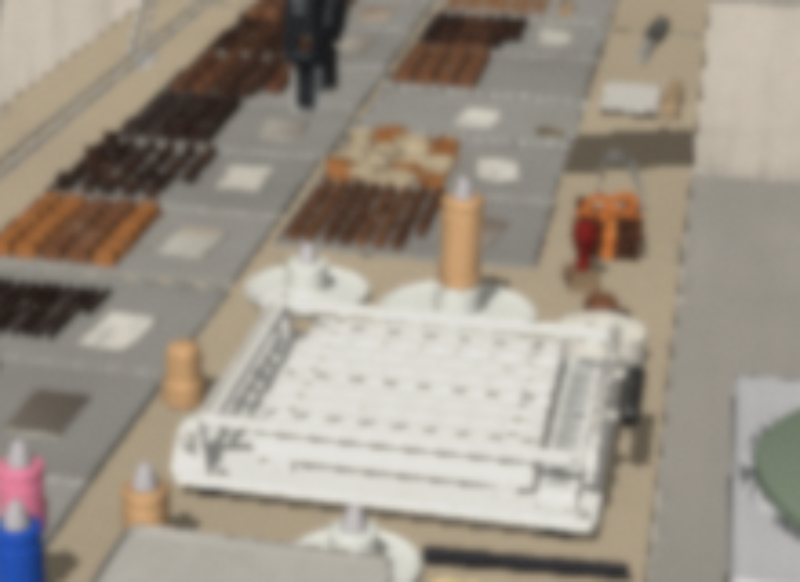

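Tall column stands seated and upright at about (461,235) in the crop. Next, the large plate.

```bash
python3 -m creep '[[[0.4,-0.2,0,3,0,0,0],[0.4,0,0,4,0,0,0],[0.4,0,0,4,0,0,0],[0.4,0,0,3,0,0,0],[0.4,0,0,1.5,0,0,0],[0.4,0,0,0,0,0,0],[-0.4,0,0,0,0,0,0],[-0.4,0,0,0,0,0,0],[-0.4,0,0,0,0,0,0],[-0.4,0,0,0,0,0,0]]]' 35;python3 -m creep '[[[0.4,0,0,0,0,0,0],[0.4,0,0,0,0,0,0],[0.4,0,0,0,0,0,0.175],[0.4,0,0,0,0,0,0.175],[0.4,0,0,0,0,0,0.175],[0.4,0,0,0,0,0,0.175],[0.4,0,0,0,0,0,0.175],[0.4,0,0,0,0,0,0.175],[0.4,0,0,0,0,0,0.175],[0.4,0,0,0,0,0,0.175],[0.4,0,0,0,0,0,0.17],[0.4,0,0,0,0,0,0]]]';python3 -m creep '[[[-0.4,0,0,0,0,0,0],[-0.4,0,0,0,0,0,0],[-0.4,0,0,0,0,0,0],[-0.4,0,0,0,0,0,0]]]'
```

```text
clock: 12.4
position: [0.5012, -0.222, 0.1861]
tool_rot: [-3.141, 0.002, 3.141]
force: [-2.2, 0.1, 8.8]
grip_width: 0.0326
finger_force: 33.9
clock: 13.9
position: [0.501, -0.2215, 0.1848]
tool_rot: [-3.142, 0.0, 1.572]
force: [0.4, -0.2, 0.4]
grip_width: 0.0598
finger_force: 0.0
clock: 14.4
position: [0.5011, -0.2219, 0.1851]
tool_rot: [3.141, -0.0, 1.573]
force: [0.1, 0.7, 6.6]
grip_width: 0.0331
finger_force: 34.2
```

```bash
python3 -m creep '[[[-0.4,0,0,-1,0,0,0],[-0.4,0,0,-3,0,0,0],[-0.4,0,0,-4,0,0,0],[-0.4,0,0,-4,0,0,0],[-0.4,0,0,-3,0,0,0],[-0.4,0,0,0,0,0,0],[-0.4,0.3,-2.8,0,0,0,0],[-0.4,0.5,-4,0,0,0,0],[-0.4,0.5,-4,0,0,0,0],[-0.4,0.2,-2,0,0,0,0],[-0.4,0,0,0,0,0,0],[-0.4,0,0,0,0,0,0]]]';python3 -m creep '[[[-0.4,0,0,0,0,0,0]]]'
```

```text
clock: 15.9
position: [0.3733, -0.2068, 0.3345]
tool_rot: [-3.141, 0.0, 1.571]
force: [0.9, 0.3, -2.7]
grip_width: 0.0326
finger_force: 35.5
clock: 16.02
position: [0.3734, -0.2068, 0.3345]
tool_rot: [-3.141, 0.0, 1.571]
force: [0.4, 0.1, -2.4]
grip_width: 0.0328
finger_force: 35.5
```

```bash
python3 -c "
from h import *
f=snap('side','g5'); cv2.imwrite('pics/g5b.png',cv2.resize(f['image'][100:220,220:380],(800,600)))"
```

```text
(no output)
```

View pics/g5b.png

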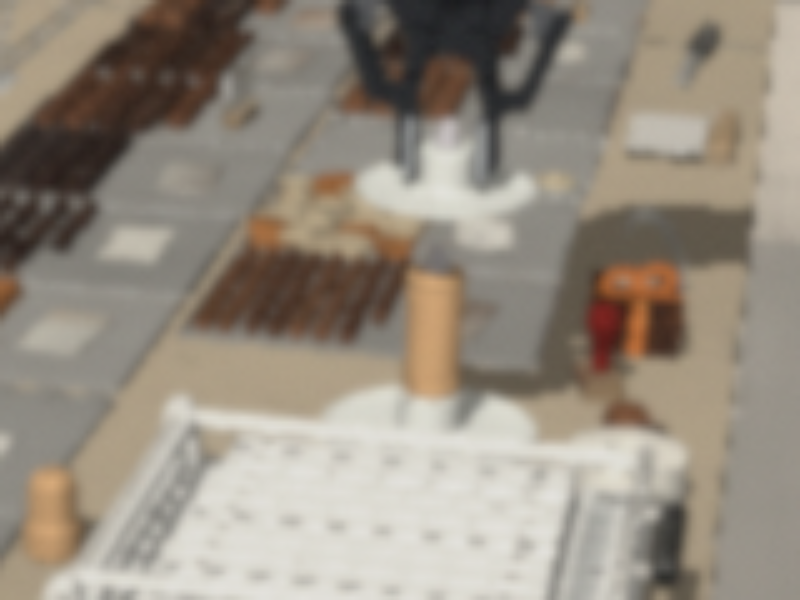

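Plate held level around (446,190), column cone near (434,255); it looks slightly off to the right, so I check by projection.

```bash
cat >> h.py <<'E'
def proj(f,X):
    F=f['image'].shape[0]/2/np.tan(np.radians(f['fovy'])/2); p=np.linalg.inv(np.array(f['cam_to_world']))@np.r_[X,1]
    return p[0]/p[2]*F+f['cx'],p[1]/p[2]*F+f['cy']
E
python3 -c "
from h import *
f=load('g5')
for X in [(.3733,-.2067,.15),(.3733,-.2067,.182),(.3733,-.2067,.198),(.3728,-.2066,.107),(.3728,-.2066,.123),(.3728,-.2066,.032)]:
    u,v=proj(f,X); print(X,(u-220)*5,(v-100)*5)
P=pts(f)
for z0,z1 in((.04,.1),(.155,.165),(.175,.185)):
    m=(abs(P[...,0]-.373)<.06)&(abs(P[...,1]+.207)<.06)&(P[...,2]>z0)&(P[...,2]<z1); q=P[m]; print(z0,len(q),q.min(0),q.max(0),np.median(q,0))
"
```

```text
(0.3733, -0.2067, 0.15) 440.3426974707631 196.46402973956285
(0.3733, -0.2067, 0.182) 443.10819509328155 142.33483142768705
(0.3733, -0.2067, 0.198) 444.51031398408105 114.89110091100933
(0.3728, -0.2066, 0.107) 437.53468788756976 267.77876791307665
(0.3728, -0.2066, 0.123) 438.8814741418281 241.4928008654313
(0.3728, -0.2066, 0.032) 431.3815591712526 387.8727606796547
0.04 225 [ 0.3578231  -0.21259449  0.04005577] [ 0.39169639 -0.18046038  0.09995374] [ 0.3728252  -0.19128889  0.07101881]
0.155 245 [ 0.32096518 -0.2494934   0.15507288] [ 0.42319306 -0.15049962  0.16492052] [ 0.3690678  -0.19217375  0.15673773]
0.175 85 [ 0.34230715 -0.21722629  0.17500292] [ 0.40021208 -0.18513612  0.18433443] [ 0.36950033 -0.19828473  0.17999925]
```

```bash
python3 -m creep '[[[-0.4,0,0.1,1,0,0,0],[-0.4,0,0,1.5,0,0,0],[-0.4,0,0,0.8,0,0,0],[-0.4,0,0,0,0,0,0]]]';python3 -m creep '[[[-0.4,0,0,0.3,0,0,0],[-0.4,0,0,0.3,0,0,0],[-0.4,0,0,0.2,0,0,0],[-0.4,0,0,0,0,0,0]]]'
```

```text
clock: 16.58
position: [0.3738, -0.2068, 0.3011]
tool_rot: [-3.14, -0.0, 1.571]
force: [-0.4, -0.0, -1.7]
grip_width: 0.0327
finger_force: 35.5
clock: 17.08
position: [0.3739, -0.2068, 0.2936]
tool_rot: [-3.142, -0.0, 1.571]
force: [-0.5, -0.8, -1.8]
grip_width: 0.0326
finger_force: 35.5
```

```bash
python3 -m creep '[[[-0.4,0,0,0.1,0,0,0],[-0.4,0,0,0.1,0,0,0],[-0.4,0,0,0,0,0,0],[0.4,0,0,0,0,0,0],[0.4,0,0,0,0,0,0],[0.4,0,0,0,0,0,0],[0.4,0,0,-2,0,0,0],[0.4,0,0,-4,0,0,0],[0.4,0,0,-3,0,0,0]]]';python3 -m creep '[[[0.4,3,1,0,0,0,0],[0.4,4,1,0,0,0,0],[0.4,4,1,0,0,0,0],[0.4,4,1,0,0,0,0],[0.4,4,1.5,0,0,0,0],[0.4,4,1.5,0,0,0,0],[0.4,4,1.5,0,0,0,0],[0.4,4,1.5,0,0,0,0],[0.4,4,1.5,0,0,0,0],[0.4,4,1,0,0,0,0],[0.4,3.4,0.6,0,0,0,0],[0.4,0,0,0,0,0,0]]]'; python3 -c "
from h import *
f=snap('top','g6t'); print([np.round(x,4) for x in tops(f,(.3738,-.2068),.132,.143)],rim(f,np.array((.374,-.206)),.052,.1165))
f=snap('side','g6'); cv2.imwrite('pics/g6b.png',cv2.resize(f['image'][100:260,180:400],(800,582)))"
```

```text
clock: 18.2
position: [0.3738, -0.2069, 0.383]
tool_rot: [3.141, 0.0, 1.571]
force: [0.2, 0.8, -0.6]
grip_width: 0.0597
finger_force: 0.0
clock: 19.7
position: [0.5047, 0.2196, 0.3812]
tool_rot: [-3.141, -0.0, 1.574]
force: [-0.7, 0.4, 0.5]
grip_width: 0.0598
finger_force: 0.0
[np.int64(63), array([ 0.3556, -0.2204,  0.1322]), array([ 0.388 , -0.1903,  0.1427]), array([ 0.3718, -0.2054,  0.1375]), array([ 0.3703, -0.2049,  0.138 ])] (array([ 0.36710715, -0.20158581]), (33.92658615112305, 36.77519607543945))
```

View pics/g6b.png

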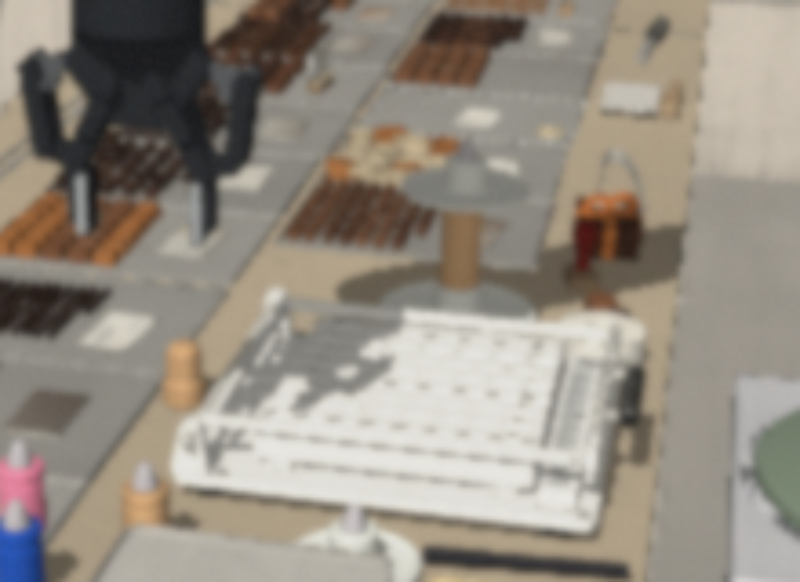

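Large plate sits level on the column (crop (465,185)). Next, the short column.

```bash
python3 -m creep '[[[0.4,-0.25,0,4,0,0,0],[0.4,0,0,5,0,0,0],[0.4,0,0,5,0,0,0],[0.4,0,0,3,0,0,0],[0.4,0,0,2,0,0,0],[0.4,0,0,0,0,0,0],[-0.5,0,0,0,0,0,0],[-0.5,0,0,0,0,0,0],[-0.5,0,0,0,0,0,0],[-0.5,0,0,0,0,0,0]]]' 30;python3 -m creep '[[[0.4,0,0,0,0,0,0],[0.4,0,0,0,0,0,0],[0.4,0,0,0,0,0,-0.175],[0.4,0,0,0,0,0,-0.175],[0.4,0,0,0,0,0,-0.175],[0.4,0,0,0,0,0,-0.175],[0.4,0,0,0,0,0,-0.175],[0.4,0,0,0,0,0,-0.175],[0.4,0,0,0,0,0,-0.175],[0.4,0,0,0,0,0,-0.175],[0.4,0,0,0,0,0,-0.17],[0.4,0,0,0,0,0,0]]]';python3 -m creep '[[[-0.5,0,0,0,0,0,0],[-0.5,0,0,0,0,0,0],[-0.5,0,0,0,0,0,0],[-0.5,0,0,0,0,0,0]]]'
```

```text
clock: 21.05
position: [0.5053, 0.2146, 0.1929]
tool_rot: [3.14, -0.001, 1.571]
force: [0.3, -2.6, 7.8]
grip_width: 0.0295
finger_force: 29.1
clock: 22.55
position: [0.505, 0.2145, 0.1918]
tool_rot: [3.141, -0.0, 3.14]
force: [-0.4, -0.0, 0.6]
grip_width: 0.0598
finger_force: 0.0
clock: 23.05
position: [0.5049, 0.2148, 0.1918]
tool_rot: [-3.141, 0.0, 3.14]
force: [-2.0, -1.3, 5.7]
grip_width: 0.029
finger_force: 29.5
```

```bash
python3 -m creep '[[[-0.5,0,0,-2,0,0,0],[-0.5,0,0,-5,0,0,0],[-0.5,0,0,-5,0,0,0],[-0.5,0,0,-4,0,0,0],[-0.5,0,0,-2,0,0,0],[-0.5,0,0,0,0,0,0]]]';python3 -m creep '[[[-0.5,1,-3,0,0,0,0],[-0.5,1.5,-5,0,0,0,0],[-0.5,1.5,-5,0,0,0,0],[-0.5,1.5,-5,0,0,0,0],[-0.5,1.5,-5,0,0,0,0],[-0.5,1.5,-5,0,0,0,0],[-0.5,1.5,-5,0,0,0,0],[-0.5,1.5,-5,0,0,0,0],[-0.5,1.6,-4.1,0,0,0,0],[-0.5,0,0,0,0,0,0],[-0.5,0,0,0,0,0,0],[-0.5,0,0,0,0,0,0]]]'; python3 -c "
from h import *
f=snap('side','g7'); P=pts(f)
for z0,z1 in((.125,.135),(.184,.192),(.184,.2)):
    m=(abs(P[...,0]-.373)<.06)&(abs(P[...,1]+.207)<.06)&(P[...,2]>z0)&(P[...,2]<z1); q=P[m]; print(z0,len(q),q.min(0),q.max(0),(q.min(0)+q.max(0))/2)
cv2.imwrite('pics/g7b.png',cv2.resize(f['image'][80:200,220:380],(800,600)))"
```

```text
clock: 23.8
position: [0.505, 0.2148, 0.3728]
tool_rot: [3.141, 0.002, 3.14]
force: [-0.1, -0.1, -1.2]
grip_width: 0.0295
finger_force: 29.9
clock: 25.3
position: [0.3739, -0.2053, 0.3713]
tool_rot: [3.141, -0.0, -3.141]
force: [0.5, -0.8, -0.1]
grip_width: 0.0288
finger_force: 30.0
0.125 39 [ 0.35705851 -0.20395141  0.12531237] [ 0.38953183 -0.18487803  0.13484257] [ 0.37329517 -0.19441472  0.13007747]
0.184 25 [ 0.35963567 -0.20078187  0.18450164] [ 0.38547527 -0.1846455   0.19112861] [ 0.37255547 -0.19271369  0.18781513]
0.184 49 [ 0.35856485 -0.20428511  0.18450164] [ 0.38625989 -0.18131819  0.1997337 ] [ 0.37241237 -0.19280165  0.19211767]
```

View pics/g7b.png

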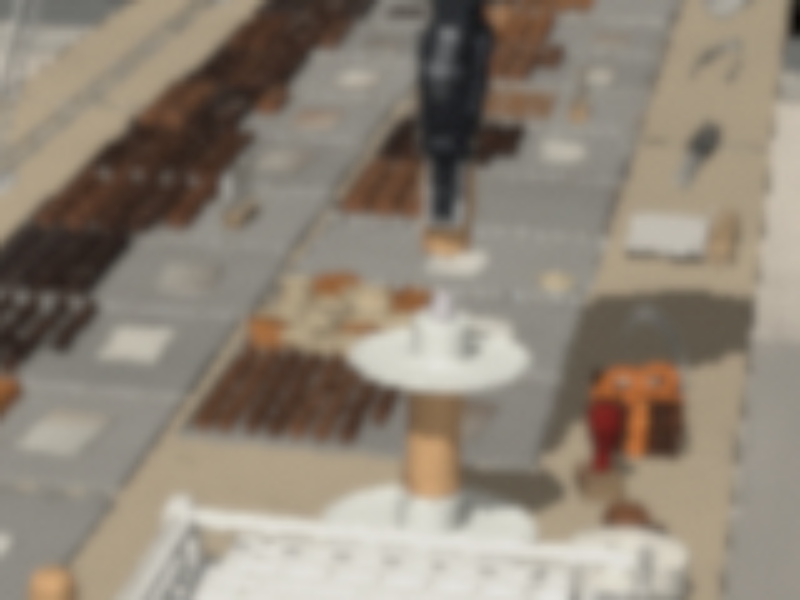

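Short column at (446,245) is right above the cone (442,305).

```bash
python3 -m creep '[[[-0.5,0,-0.1,1.2,0,0,0],[-0.5,0,0,1,0,0,0],[-0.5,0,0,0.5,0,0,0],[-0.5,0,0,0,0,0,0]]]';python3 -m creep '[[[-0.5,0,0,0.4,0,0,0],[-0.5,0,0,0.4,0,0,0],[-0.5,0,0,0.3,0,0,0],[-0.5,0,0,0,0,0,0]]]'
```

```text
clock: 25.85
position: [0.3735, -0.2071, 0.3443]
tool_rot: [3.141, -0.001, 3.141]
force: [-0.0, -1.1, -0.7]
grip_width: 0.0291
finger_force: 30.0
clock: 26.35
position: [0.3735, -0.2071, 0.3335]
tool_rot: [3.141, -0.0, 3.141]
force: [-0.5, 0.9, -1.2]
grip_width: 0.0289
finger_force: 30.0
```

```bash
python3 -m creep '[[[-0.5,0,0,0.1,0,0,0],[-0.5,0,0,0.1,0,0,0],[-0.5,0,0,0,0,0,0],[0.4,0,0,0,0,0,0],[0.4,0,0,0,0,0,0],[0.4,0,0,0,0,0,0],[0.4,0,0,-2,0,0,0],[0.4,0,0,-4,0,0,0],[0.4,0,0,-3,0,0,0],[0.4,0,0,0,0,0,0.175],[0.4,0,0,0,0,0,0.175],[0.4,0,0,0,0,0,0.175]]]';python3 -m creep '[[[0.4,0,0,0,0,0,0.175],[0.4,0,0,0,0,0,0.175],[0.4,0,0,0,0,0,0.175],[0.4,0,0,0,0,0,0.175],[0.4,0,0,0,0,0,0.175],[0.4,0,0,0,0,0,0.17],[0.4,0,0,0,0,0,0]]]';python3 -m creep '[[[0.4,3,0,0,0,0,0],[0.4,4.5,0,0,0,0,0],[0.4,4.5,0,0,0,0,0],[0.4,4.5,0,0,0,0,0],[0.4,4.5,0,0,0,0,0],[0.4,4.5,0,0,0,0,0],[0.4,4.5,0,0,0,0,0],[0.4,4.5,0,0,0,0,0],[0.4,4,0,0,0,0,0],[0.4,3,0,0,0,0,0],[0.4,0,0,0,0,0,0],[0.4,0,0,0,0,0,0]]]'; python3 -c "
from h import *
f=snap('side','g8'); print([np.round(x,4) for x in tops(f,(.3738,-.2068),.145,.18)]);cv2.imwrite('pics/g8b.png',cv2.resize(f['image'][60:260,180:460],(800,571)))
f=snap('top','g8t');print([np.round(x,4) for x in tops(f,(.3738,-.2068),.18,.193)])"
```

```text
clock: 27.85
position: [0.3735, -0.2072, 0.4218]
tool_rot: [3.142, 0.0, 2.61]
force: [1.2, -0.4, 0.3]
grip_width: 0.0597
finger_force: 0.0
clock: 28.72
position: [0.3736, -0.207, 0.4217]
tool_rot: [-3.142, 0.0, 1.572]
force: [-0.4, -0.8, -0.1]
grip_width: 0.0598
finger_force: 0.0
clock: 30.22
position: [0.3736, 0.2073, 0.4216]
tool_rot: [-3.141, 0.0, 1.573]
force: [0.4, -0.3, 0.0]
grip_width: 0.0593
finger_force: 0.0
[np.int64(99), array([ 0.3586, -0.2087,  0.1451]), array([ 0.3842, -0.1858,  0.1798]), array([ 0.3714, -0.1972,  0.1625]), array([ 0.3698, -0.1946,  0.1599])]
[np.int64(55), array([ 0.3574, -0.2205,  0.1805]), array([ 0.3857, -0.1912,  0.1928]), array([ 0.3715, -0.2059,  0.1866]), array([ 0.3706, -0.2055,  0.1867])]
```

View pics/g8b.png

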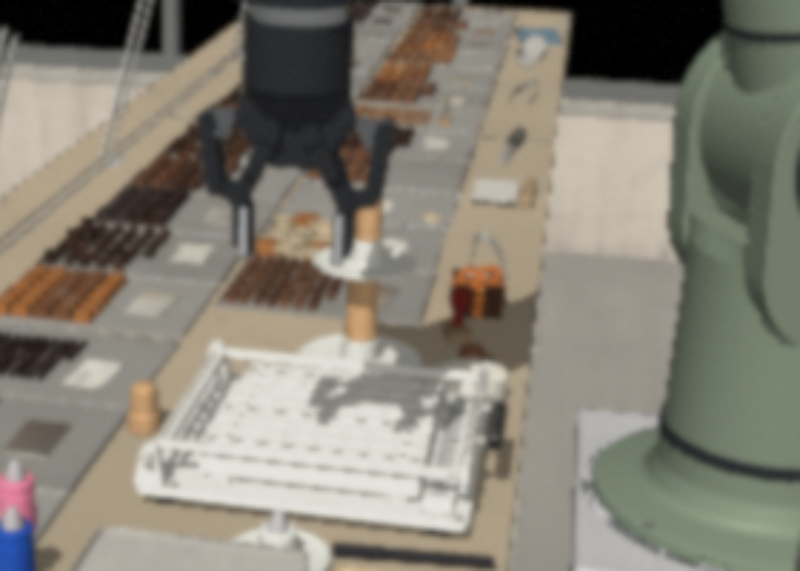

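```bash
python3 -m creep '[[[0.4,0,0.1,4,0,0,0],[0.4,0,0,5,0,0,0],[0.4,0,0,5,0,0,0],[0.4,0,0,5,0,0,0],[0.4,0,0,3,0,0,0],[0.4,0,0,1.7,0,0,0],[0.4,0,0,0,0,0,0],[-0.5,0,0,0,0,0,0],[-0.5,0,0,0,0,0,0],[-0.5,0,0,0,0,0,0],[-0.5,0,0,0,0,0,0]]]' 35;python3 -m creep '[[[0.4,0,0,0,0,0,0],[0.4,0,0,0,0,0,0],[0.4,0,0,0,0,0,-0.175],[0.4,0,0,0,0,0,-0.175],[0.4,0,0,0,0,0,-0.175],[0.4,0,0,0,0,0,-0.175],[0.4,0,0,0,0,0,-0.175],[0.4,0,0,0,0,0,-0.175],[0.4,0,0,0,0,0,-0.175],[0.4,0,0,0,0,0,-0.175],[0.4,0,0,0,0,0,-0.17],[0.4,0,0,0,0,0,0]]]';python3 -m creep '[[[-0.5,0,0,0,0,0,0],[-0.5,0,0,0,0,0,0],[-0.5,0,0,0,0,0,0],[-0.5,0,0,0,0,0,0]]]'
```

```text
clock: 31.7
position: [0.3754, 0.2079, 0.1859]
tool_rot: [3.139, -0.002, 1.57]
force: [2.5, -1.2, 7.9]
grip_width: 0.0287
finger_force: 33.8
clock: 33.2
position: [0.3746, 0.2076, 0.1847]
tool_rot: [3.141, -0.0, 3.139]
force: [0.6, -0.0, 0.5]
grip_width: 0.0598
finger_force: 0.0
clock: 33.7
position: [0.3745, 0.2079, 0.1849]
tool_rot: [-3.141, 0.0, 3.139]
force: [-1.0, -0.2, 5.8]
grip_width: 0.0286
finger_force: 34.0
```

```bash
python3 -m creep '[[[-0.5,0,0,-2,0,0,0],[-0.5,0,0,-4,0,0,0],[-0.5,0,0,-5,0,0,0],[-0.5,0,0,-5,0,0,0],[-0.5,0,0,-4,0,0,0],[-0.5,0,0,-3,0,0,0],[-0.5,0,0,0,0,0,0]]]';python3 -m creep '[[[-0.5,0.1,-3,0,0,0,0],[-0.5,0,-4.5,0,0,0,0],[-0.5,0,-4.5,0,0,0,0],[-0.5,0,-4.5,0,0,0,0],[-0.5,0,-4.5,0,0,0,0],[-0.5,0,-4.5,0,0,0,0],[-0.5,0,-4.5,0,0,0,0],[-0.5,0,-4.5,0,0,0,0],[-0.5,0,-4,0,0,0,0],[-0.5,0,-3,0,0,0,0],[-0.5,0,0,0,0,0,0],[-0.5,0,0,0,0,0,0]]]'; python3 -c "
from h import *
f=snap('side','g9'); P=pts(f)
for z0,z1 in((.16,.185),(.238,.246),(.25,.26)):
    m=(abs(P[...,0]-.373)<.06)&(abs(P[...,1]+.207)<.06)&(P[...,2]>z0)&(P[...,2]<z1); q=P[m]; print(z0,len(q),q.min(0),q.max(0),(q.min(0)+q.max(0))/2)
cv2.imwrite('pics/g9b.png',cv2.resize(f['image'][60:180,220:380],(800,600)))"
```

```text
clock: 34.58
position: [0.3746, 0.208, 0.4162]
tool_rot: [3.141, 0.003, 3.139]
force: [0.6, -0.8, -2.2]
grip_width: 0.0285
finger_force: 35.1
clock: 36.08
position: [0.3731, -0.2065, 0.4141]
tool_rot: [3.141, -0.001, 3.141]
force: [0.2, -0.1, -2.2]
grip_width: 0.0284
finger_force: 35.1
0.16 83 [ 0.35920545 -0.20944973  0.1602067 ] [ 0.38761145 -0.18505955  0.18465708] [ 0.37340845 -0.19725464  0.17243189]
0.238 41 [ 0.33176587 -0.23682056  0.23801841] [ 0.41064873 -0.15989625  0.24555376] [ 0.3712073  -0.19835841  0.24178609]
0.25 39 [ 0.35852976 -0.21778016  0.25040644] [ 0.38607248 -0.17340814  0.25966141] [ 0.37230112 -0.19559415  0.25503392]
```

View pics/g9b.png

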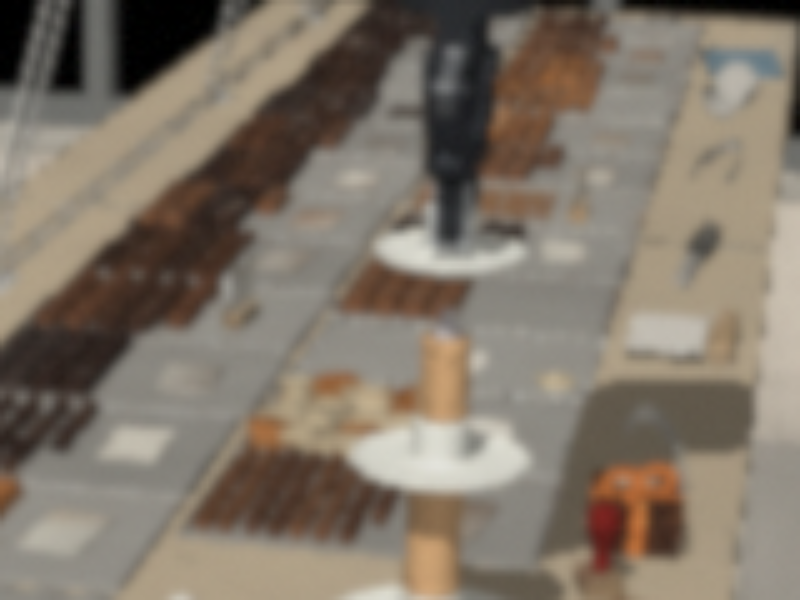

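Small plate (450,250) is level and over the short column (445,340).

```bash
python3 -m creep '[[[-0.5,-0.05,0,1.5,0,0,0],[-0.5,0,0,1,0,0,0],[-0.5,0,0,0.5,0,0,0],[-0.5,0,0,0,0,0,0]]]';python3 -m creep '[[[-0.5,0,0,0.4,0,0,0],[-0.5,0,0,0.4,0,0,0],[-0.5,0,0,0.2,0,0,0],[-0.5,0,0,0,0,0,0]]]'
```

```text
clock: 36.62
position: [0.3737, -0.207, 0.3843]
tool_rot: [3.141, -0.001, 3.141]
force: [-0.2, 0.1, 0.4]
grip_width: 0.0287
finger_force: 35.1
clock: 37.12
position: [0.3737, -0.2071, 0.3746]
tool_rot: [3.141, -0.0, 3.141]
force: [-0.2, -0.4, -1.4]
grip_width: 0.0287
finger_force: 35.1
```

```bash
python3 -m creep '[[[-0.5,0,0,0.2,0,0,0],[-0.5,0,0,0.08,0,0,0],[-0.5,0,0,0,0,0,0],[0.4,0,0,0,0,0,0],[0.4,0,0,0,0,0,0],[0.4,0,0,0,0,0,0],[0.4,0,0,-2,0,0,0],[0.4,0,0,-3,0,0,0],[0.4,0,0,-3,0,0,0]]]';python3 -m creep '[[[0.4,-2,2.5,0,0,0,0],[0.4,-3,4,0,0,0,0],[0.4,-4,4,0,0,0,0],[0.4,-4,4,0,0,0,0],[0.4,-3,4,0,0,0,0],[0.4,-1,2,0,0,0,0],[0.4,0,0,0,0,0,0],[0.4,0,0,0,0,0,0]]]'; python3 -c "
from h import *
f=snap('side','g10');cv2.imwrite('pics/g10b.png',cv2.resize(f['image'][60:260,180:460],(800,571)))
f=snap('top','g10t');print([np.round(x,4) for x in tops(f,(.3738,-.2068),.212,.225)])"
```

```text
clock: 38.25
position: [0.3736, -0.2071, 0.4528]
tool_rot: [3.141, -0.0, 3.141]
force: [-0.0, -0.2, -0.1]
grip_width: 0.0601
finger_force: 0.0
clock: 39.25
position: [0.5436, -0.003, 0.4518]
tool_rot: [-3.141, -0.0, 3.14]
force: [-0.3, -0.4, 0.1]
grip_width: 0.0599
finger_force: 0.0
[np.int64(14), array([ 0.3642, -0.2196,  0.2134]), array([ 0.3875, -0.2105,  0.2238]), array([ 0.3759, -0.215 ,  0.2186]), array([ 0.3761, -0.2154,  0.2182])]
```

View pics/g10b.png

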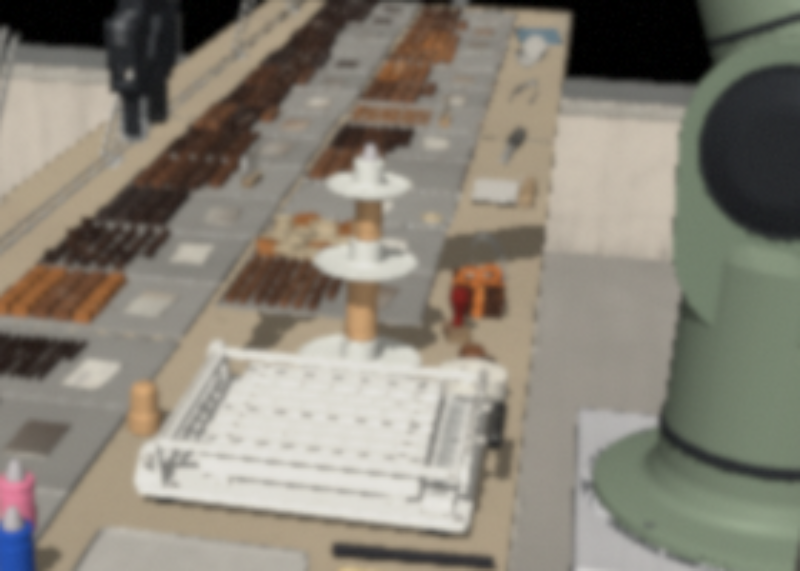

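Stand is straight with four pieces. Now the knob.

```bash
python3 -m creep '[[[0.4,0,0.1,4,0,0,0],[0.4,0,0,5,0,0,0],[0.4,0,0,5,0,0,0],[0.4,0,0,5,0,0,0],[0.4,0,0,4,0,0,0],[0.4,0,0,2.4,0,0,0],[0.4,0,0,1,0,0,0],[0.4,0,0,0,0,0,0],[-0.6,0,0,0,0,0,0],[-0.6,0,0,0,0,0,0],[-0.6,0,0,0,0,0,0],[-0.6,0,0,0,0,0,0]]]' 30
```

```text
clock: 40.85
position: [0.5442, -0.0014, 0.1891]
tool_rot: [-3.141, 0.002, 3.14]
force: [-2.8, -0.5, 10.1]
grip_width: 0.0286
finger_force: 28.8
```

Width 28.6 mm means the pads caught the foot's shoulder; regrip 6 mm higher.

```bash
python3 -m creep '[[[0.4,0,0,0,0,0,0],[0.4,0,0,0,0,0,0],[0.4,0,0,-0.6,0,0,0],[0.4,0,0,0,0,0,0],[-0.6,0,0,0,0,0,0],[-0.6,0,0,0,0,0,0],[-0.6,0,0,0,0,0,0],[-0.6,0,0,0,0,0,0],[-0.6,0,0,0,0,0,0]]]' 30
```

```text
clock: 41.98
position: [0.5439, -0.0013, 0.1939]
tool_rot: [-3.142, -0.0, 3.141]
force: [-1.6, -0.5, 3.2]
grip_width: 0.0251
finger_force: 29.3
```

```bash
python3 -m creep '[[[-0.6,0,0,-2,0,0,0],[-0.6,0,0,-4,0,0,0],[-0.6,0,0,-5,0,0,0],[-0.6,0,0,-5,0,0,0],[-0.6,0,0,-5,0,0,0],[-0.6,0,0,-3,0,0,0],[-0.6,0,0,-2,0,0,0],[-0.6,0,0,0,0,0,0]]]';python3 -m creep '[[[-0.6,2,-2,0,0,0,0],[-0.6,3,-4,0,0,0,0],[-0.6,4,-4,0,0,0,0],[-0.6,4,-4,0,0,0,0],[-0.6,3,-4,0,0,0,0],[-0.6,1,-2.6,0,0,0,0],[-0.6,0,0,0,0,0,0],[-0.6,0,0,0,0,0,0]]]'; python3 -c "
from h import *
f=snap('side','g11');P=pts(f)
for z0,z1 in((.2,.217),(.262,.277)):
    m=(abs(P[...,0]-.373)<.06)&(abs(P[...,1]+.207)<.06)&(P[...,2]>z0)&(P[...,2]<z1); q=P[m]; print(z0,len(q),q.min(0),q.max(0),(q.min(0)+q.max(0))/2)
cv2.imwrite('pics/g11b.png',cv2.resize(f['image'][60:180,220:380],(800,600)))"
```

```text
clock: 42.98
position: [0.5436, -0.001, 0.4561]
tool_rot: [-3.141, 0.003, 3.141]
force: [-0.6, 0.2, -1.3]
grip_width: 0.025
finger_force: 29.6
clock: 43.98
position: [0.3738, -0.2065, 0.4537]
tool_rot: [3.141, -0.0, 3.141]
force: [0.7, 0.5, -1.0]
grip_width: 0.025
finger_force: 29.6
0.2 63 [ 0.35970414 -0.20728819  0.20014068] [ 0.38701338 -0.18623648  0.21699889] [ 0.37335876 -0.19676233  0.20856978]
0.262 64 [ 0.36162611 -0.20949449  0.26253749] [ 0.39299715 -0.18278837  0.27683897] [ 0.37731163 -0.19614143  0.26968823]
```

View pics/g11b.png

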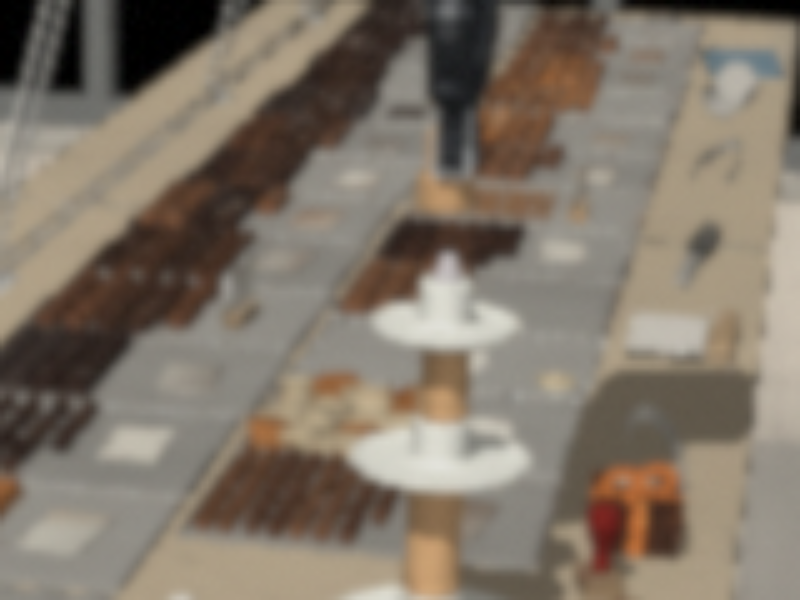

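Knob foot (443,190) sits ~4 mm to +x of the cone (449,270) axis, consistent with the depth; shift −x 4 mm and lower.

```bash
python3 -m creep '[[[-0.6,0.4,0,0.5,0,0,0],[-0.6,0,0,1,0,0,0],[-0.6,0,0,1,0,0,0],[-0.6,0,0,0.3,0,0,0],[-0.6,0,0,0,0,0,0]]]';python3 -m creep '[[[-0.6,0,0,0.4,0,0,0],[-0.6,0,0,0.4,0,0,0],[-0.6,0,0,0.2,0,0,0],[-0.6,0,0,0.1,0,0,0],[-0.6,0,0,0,0,0,0]]]'
```

```text
clock: 44.65
position: [0.3698, -0.2071, 0.4257]
tool_rot: [3.141, -0.0, 3.141]
force: [0.3, 0.3, 0.1]
grip_width: 0.0251
finger_force: 29.6
clock: 45.28
position: [0.3697, -0.2071, 0.4149]
tool_rot: [3.142, -0.0, 3.141]
force: [-0.3, -0.8, -0.2]
grip_width: 0.0254
finger_force: 29.6
```

```bash
python3 -m creep '[[[-0.6,0,0,0.1,0,0,0],[-0.6,0,0,0.1,0,0,0],[-0.6,0,0,0,0,0,0],[0.4,0,0,0,0,0,0],[0.4,0,0,0,0,0,0],[0.4,0,0,0,0,0,0],[0.4,0,0,-2,0,0,0],[0.4,0,0,-4,0,0,0],[0.4,0,0,-3,0,0,0]]]';python3 -m creep '[[[0.4,-3,3,0,0,0,0],[0.4,-4,4,0,0,0,0],[0.4,-4,4,0,0,0,0],[0.4,-4,4,0,0,0,0],[0.4,0,4,0,0,0,0],[0.4,0,0,0,0,0,0],[0.4,0,0,0,0,0,0]]]'; python3 -c "
from h import *
f=snap('side','g12');P=pts(f)
for z0,z1 in((.2,.217),(.222,.234),(.262,.28)):
    m=(abs(P[...,0]-.373)<.06)&(abs(P[...,1]+.207)<.06)&(P[...,2]>z0)&(P[...,2]<z1); q=P[m]; print(z0,len(q),q.min(0),q.max(0),(q.min(0)+q.max(0))/2)
cv2.imwrite('pics/g12b.png',cv2.resize(f['image'][60:220,210:423],(800,600)))"
```

```text
clock: 46.4
position: [0.3697, -0.207, 0.5043]
tool_rot: [-3.141, 0.001, 3.141]
force: [0.8, -0.8, -0.5]
grip_width: 0.0599
finger_force: 0.0
clock: 47.28
position: [0.5198, -0.0178, 0.5028]
tool_rot: [-3.141, -0.0, 3.141]
force: [0.0, -0.1, 0.3]
grip_width: 0.0593
finger_force: 0.0
0.2 66 [ 0.35952023 -0.20771244  0.2004496 ] [ 0.38831911 -0.18555329  0.21680769] [ 0.37391967 -0.19663286  0.20862865]
0.222 48 [ 0.35773297 -0.21448844  0.22204605] [ 0.38747377 -0.18293222  0.23391094] [ 0.37260337 -0.19871033  0.2279785 ]
0.262 20 [ 0.36438453 -0.21715697  0.26230807] [ 0.38386631 -0.19242532  0.26667105] [ 0.37412542 -0.20479114  0.26448956]
```

View pics/g12b.png

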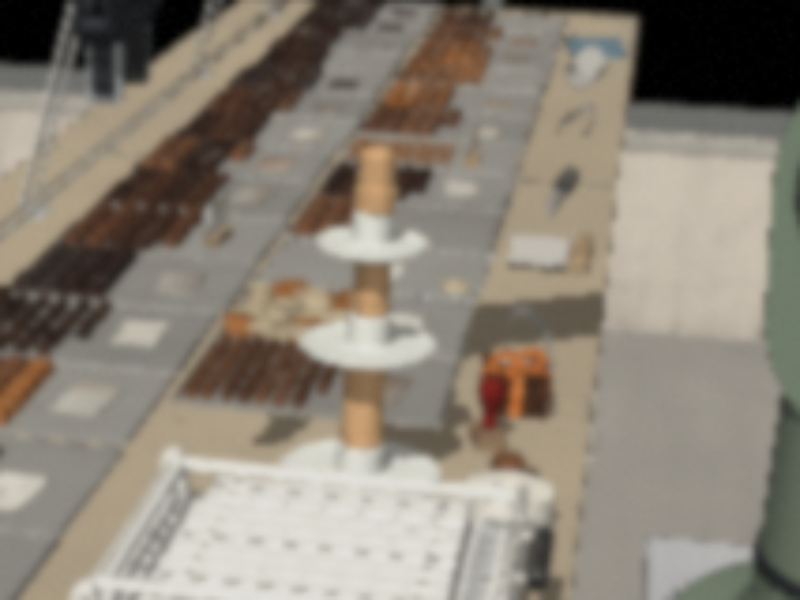

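The picture shows the complete, straight stand, with the knob at (376,180) seated with its top at z ≈ 0.267.

```bash
python3 -c "
from workcell import bot
print(bot.job_done())"
```

```text
the job is handed in; nothing more can be done
None
```

The stand is built on its base in the required order (taller column, larger plate, shorter column, smaller plate, knob). It looked straight and fully seated in the last camera image, and I handed it in at about 47 s; no verdict was returned.

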